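Scan the spice refill, then bring its jar to the front of the carousel

ROBOT

A 6-joint arm with a two-finger parallel gripper is mounted at the origin on the work surface. World frame = base frame: x ahead of the robot, y to its left, z up, the work surface at z = 0. Lengths are in mm, angles in rad, forces in N, time in s.
With the tool pointing down it reaches from about 275 to 750 mm from the base axis. Payload 10.2 kg.
Tool frame: the origin (TCP) lies midway between the tips of the shut fingers; the grasp point (between the pads) lies 19 mm behind it (arm.tcp_to_grasp is the distance from the TCP to the grasp point, in mm); z points along the fingers, y is the line along which they close (so a half turn about z gives the same grasp; the last joint's range is limited). The gripper opens to 85 mm and grips with 20 to 120 N. Pads are 22 mm wide; open, the fingers measure 114 mm over their backs; the gripper's body (76 mm by 85 mm) begins 54 mm behind the grasp point. The pads swing forward as they close: fully open they stand 13 mm farther back than shut.
Start: joints at [0.936, 0.313, 1.498, -0, 1.331, -0.223], TCP at [210.149, 481.112, 231.294] pointing down, gripper open.
Joint ranges: [-2.94, 2.94], [-0.97, 2.17], [0.19, 2.56], [-1.23, 4.37], [0.02, 3.11], [-2.88, 2.88]. Speed limits (rad/s): [2.39, 2.39, 3.01, 3.14, 3.14, 3.14].

INTERFACE

Orientations are given as a rotation vector (axis times angle).
In Python, from cell import arm gives the robot as it stands. The module is installed in compiled form; this text tells all that it offers.
- The arm moves only by the shell command python3 -m crank 'ROWS' [FORCE]. ROWS is a JSON object of lists of equal length, an entry for each row: "travel": the shift along the world's x, y, z in mm, a list of three; "angular": the turn, a rotation vector about the world's x, y, z in units of 6 degrees (1.0 is 6 degrees), a list of three; "jaw": the finger opening in mm, from 0 to 85.4. In form: {"travel": [[tx, ty, tz], ...], "angular": [[ax, ay, az], ...], "jaw": [jaw, ...]}. A call has 1 to 5 rows; each row shifts and turns the commanded pose from where the row before left it; what a row does not reach is not made up. A row lasts 1/8 s, in which the tool goes at most 62.5 mm and 10.7 degrees, less where a joint would pass 70% of its speed; a pose out of reach is approached as far as the arm can. A call is refused whole if a number of a shift passes 62.5 or a number of a turn 1, either way. A call with a gripper value outside its range is refused whole. The fingers move at their own pace and stop on an object; FORCE is the grip in N (left out, the last holds). Time passes only in rows, so rows that do not move let the fingers close. It gives the time, the measured TCP pose, the force, the opening and the grip force at its end, in the units of the state.
- arm.read_state(): the state, without advancing time (a new reading comes with each control period).
- arm.get_image(name): name is "side" or "top" or "wrist"; returns (picture, depth): 400x640x3 uint8, blue, green, red; 400x640 float32, mm along the optical axis (not along the pixel's ray), 0 where there is no reading.
- arm.camera_params(name): a dict with "vertical_fov" (degrees; the focal length in pixels is half the picture's height over the tangent of half this angle, whatever the lens; pixels are square), "cx", "cy" (the principal point, pixels), "R" (3x3) and "t" (3): a world point X has camera coordinates R X + t. Camera axes: x right, y down, z forward; pixel columns grow to the right and rows downward; lengths in mm; the calibration is good to about 2 mm. A picture is of the moment at which its call begins: read the wrist's pose just before it. camera_params takes no time and is no camera call; for the wrist camera it gives the pose at the moment of the call.
- arm.close_job(): hands the job in; it is judged then, once.
The state is a dict: "t": time; "joint_positions": joint angles; "dq": joint speeds; "effort": joint torques, N m; "ee_pos": TCP position; "tcp_rot": TCP orientation; "contact_force": force on the tool from outside, world axes, zero at the start; "moment": the same for the moment, N m; "width": opening from 0.0 (shut) to 1.0 (fully open); "grip_force": force on a finger pad.
Only numpy, scipy, OpenCV 4.12 (cv2) and the standard library are available. Lean on these libraries where they do the work, as an engineer would, in place of code of your own. Each camera call takes 0.05 s, during which the arm holds its last target. There are 200 camera calls.

TASK

Book out the spice refill: pick the label reader up off its rubber mat, hold it steady for about two seconds with the window under its orange head squarely over the middle of the barcode label, about 7 cm above it, then lay the reader back flat on its mat and let go. Then grip the black knob of the spice carousel and turn it gently until the red-lidded jar stands right at the brass pointer on the base, and finish while still gripping the knob and holding the carousel still there, for its spring swings it back when let go. All jars stay standing in their pockets; do not drop the reader, and leave the can, mug and sauce bottle alone.

Things in the scene. Friction and masses are not known exactly. Their poses are not given: they have to be found in the camera images.
- reader: label reader lying on the mat, about 0.16 kg: grey bar handle 32 mm wide, 34 mm high, from 80 mm behind to 34 mm ahead of the origin, then an orange head 46 mm long, 50 wide, 34 high. Origin at the handle's underside (grip the handle here, across its width); x along it to the head, z up. It reads straight down (own -z) out of a window in the head's underside
- window (a point): the reading window in the underside of the reader's orange head, 57 mm ahead of the reader's origin along its x; same axes as the reader
- mat: black rubber mat, fixed to the table, 220 mm (x) by 110 mm (y), 4 mm thick; origin at the centre of its underside. The reader's place
- label (a point): centre of the white barcode label, 70 x 36 mm, on top of the refill carton, 61 mm above the table; x along the carton's length, z up. The carton is fixed, brown cardboard with one red end, 150 (x) x 100 (y) x 60 mm
- base: dark steel base disc of the spice carousel, fixed, 18 mm high, 236 mm across; origin on the turning axis at table height; -x points to its front, where a tongue with a brass pointer sticks out: the pointer lies 155 mm from the axis along -x, 16 mm above the table, and marks the carousel's front; z up
- carousel: wooden turntable, 248 mm across, rim 44 mm high, turning about the vertical axis through its origin (20 mm above the table; pocket floor 6 mm higher). Ten pockets 36 degrees apart, walls 44 to 50 mm high, 90 mm from the axis. Turns up to 1.9 rad either way from its start; a light spring (0.06 N m per rad) swings it back when let go. The frame turns with it; its x is the long direction of the knob
- knob (a point): middle of the black bar knob on a post at the carousel's axis, turning with the turntable: 56 mm long (along carousel x), 18 mm wide, 42 mm high, 191 mm above the table; it stands well above the jar lids (116 mm above the table). Grip it across the 18 mm from above
- jar_red: spice jar with a red lid, 48 mm across and 90 mm tall, loose in a turntable pocket; origin at the centre of its underside, z up; the only red lid, red label; 90 mm from the turning axis, starting 0.4 to 1.5 rad to either side of the pointer
- jar_green: spice jar with a green lid, 48 mm across and 90 mm tall, loose in a turntable pocket; origin at the centre of its underside, z up
- jar_blue: spice jar with a blue lid, 48 mm across and 90 mm tall, loose in a turntable pocket; origin at the centre of its underside, z up
- jar_white: spice jar with a white lid, 48 mm across and 90 mm tall, loose in a turntable pocket; origin at the centre of its underside, z up
- jar_black: spice jar with a black lid, 48 mm across and 90 mm tall, loose in a turntable pocket; origin at the centre of its underside, z up
- jar_grey: spice jar with a grey lid, 48 mm across and 90 mm tall, loose in a turntable pocket; origin at the centre of its underside, z up
- jar_yellow: spice jar with a yellow lid, 48 mm across and 90 mm tall, loose in a turntable pocket; origin at the centre of its underside, z up
- can: bystander: food can with a blue label, 74 mm across, 105 mm tall; origin at its underside
- cup: bystander: blue mug, 80 mm across, 90 mm tall; origin at its underside
- sauce: bystander: green glass sauce bottle, 60 mm across, 200 mm tall; origin at its underside
Things that resemble listed ones, but are neither listed nor needed, are in the scene too. What is shaped like the part that bears label but green is not meant.

How it is judged (in metres and radians):
On the way, in this order (a step that is already met when the one before it is completed fails the run):
1. the held reader is aimed at the label and kept steady for 1 s (x of label in the frame of window between -0.02 and 0.02 m and y of label in the frame of window between -0.02 and 0.02 m and z of label in the frame of window between -0.12 and -0.03 m and linear speed of reader below 0.03 m/s and angular speed of reader below 0.3 rad/s and contact force between the fingers and reader above 0.5 N), for 1 s.
2. the reader lies released on its mat (x of reader in the frame of mat between -0.07 and 0.07 m and y of reader in the frame of mat between -0.045 and 0.045 m and z of reader in the frame of mat below 0.01 m and angle between reader's own z axis and vertical below 0.12 rad and contact force between the fingers and reader below 0.1 N and linear speed of reader below 0.03 m/s), for 0.2 s.
3. the red-lidded jar is at the pointer, the carousel held by its knob (y of jar_red in the frame of base between -0.014 and 0.014 m and x of jar_red in the frame of base between -0.12 and -0.06 m and angular speed of carousel below 0.08 rad/s and contact force between the fingers and carousel above 2 N), for 0.3 s.
At the end, for the whole second after the job is handed in: Red-lidded jar within 14 mm sideways of the axis-to-pointer line, on the pointer side; carousel at rest (< 0.08 rad/s), gripped (> 2 N); reader flat and released on its mat (within 70 mm lengthwise, 45 mm across of its centre); all jars upright in their pockets; finishes while holding the knob (all of step 2 and all of step 3 and angle between each of jar_red, jar_green, jar_blue, jar_white, jar_black, jar_grey, jar_yellow's own z axis and vertical below 0.2 rad and horizontal distance between each of jar_red, jar_green, jar_blue, jar_white, jar_black, jar_grey, jar_yellow and carousel below 0.11 m and z of each of jar_red, jar_green, jar_blue, jar_white, jar_black, jar_grey, jar_yellow in the frame of carousel below 0.015 m); the arm keeps its last pose, push and grip.
It fails at once if a jar is tipped over (angle between any of jar_red, jar_green, jar_blue, jar_white, jar_black, jar_grey, jar_yellow's own z axis and vertical above 0.5 rad).
It fails at once if the reader is let go in the air (height (world z) of reader above 0.04 m and contact force between the fingers and reader below 0.05 N).
It fails at once if the can, mug or sauce bottle is moved more than 30 mm (distance of any of can, cup, sauce from where it was at the start of the episode above 0.03 m).
It also fails if it takes over 72 s, if anything falls off the work surface, if the arm or the gripper's body presses on something with over 40 N, if the wrist force passes 120 N, or if a joint passes its speed limit or range.

## Working session

There is one attempt and no reset: what is moved stays moved. The work goes in short steps, Python scripts to look and compute and a shell command to move; the robot and the scene stay as the last step left them, time stands still between calls to the robot, and variables do not carry over. Pictures are saved under pics/ and viewed, at most 10 in all, crops included, and the job is handed in when it is done.

```bash
mkdir -p pics; cat > h.py <<'E'
import numpy as np, cv2
from cell import arm
def cam(n):
    p=arm.camera_params(n); f=200/np.tan(np.radians(p['vertical_fov'])/2)
    return f,p['cx'],p['cy'],np.array(p['R']),np.array(p['t'])
def ray(n,u,v,z,c=None):
    f,cx,cy,R,t=c or cam(n); o=-R.T@t; d=R.T@np.array([(u-cx)/f,(v-cy)/f,1])
    return o+d*(z-o[2])/d[2]
def pts(n,depth,c=None):
    f,cx,cy,R,t=c or cam(n); v,u=np.mgrid[:400,:640]
    P=np.stack([(u-cx)/f*depth,(v-cy)/f*depth,depth],-1)-t
    return P@R
E
python3 - <<'E'
from h import *
for n in ['top','side','wrist']:
    c=cam(n); im,d=arm.get_image(n); cv2.imwrite(f'pics/{n}0.png',im); np.save(n+'0.npy',d); print(n,c[0],c[1:3],(-c[3].T@c[4]).round(),c[3].round(2).tolist())
print(arm.read_state())
E
```

```text
top 503.0709404628628 (320.879962176887, 192.78145474527824) [ 263.  -17. 1425.] [[-0.01, -1.0, -0.0], [-0.98, 0.01, -0.18], [0.18, 0.0, -0.98]]
side 473.1349108217746 (323.2423032922428, 196.4515606121823) [ -21. -937.  953.] [[0.88, -0.48, 0.01], [-0.29, -0.55, -0.79], [0.39, 0.69, -0.62]]
wrist 312.80915059882483 (320.34446650780416, 200.37223927683735) [150. 508. 373.] [[0.4, 0.92, -0.0], [0.89, -0.38, 0.26], [0.24, -0.11, -0.97]]
{'t': 0.15, 'joint_positions': array([ 9.35610971e-01,  3.13311259e-01,  1.49821674e+00,  2.96605698e-05,
        1.33100913e+00, -2.23403840e-01]), 'dq': array([-1.14146826e-03,  4.24515349e-04, -3.28752728e-03, -8.29562854e-05,
        2.84938287e-04, -7.78844838e-04]), 'effort': array([ 2.57318949e-03, -4.12362134e+01, -2.59801573e+01, -8.16081615e-05,
        3.14775083e-03,  1.99814446e-05]), 'ee_pos': array([210.02497949, 480.96506233, 230.88902238]), 'tcp_rot': array([-6.42189712e-01, -3.07482692e+00,  1.32993820e-03]), 'contact_force': array([-0.03337978, -0.10933335,  0.42444345]), 'moment': array([ 0.0423752 , -0.00302355, -0.01013877]), 'grip_force': 0.0, 'width': 1.0013531806931897}
```

View pics/top0.png

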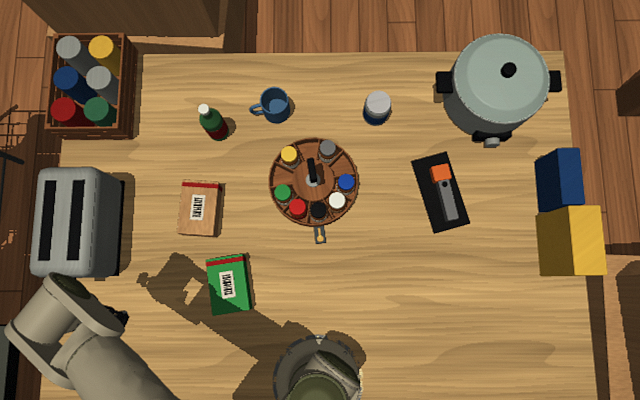

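View pics/side0.png

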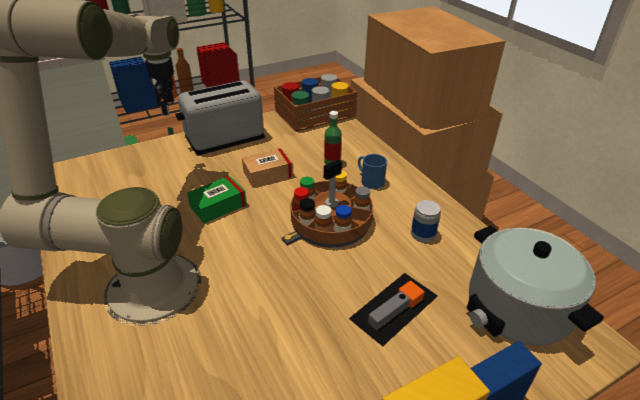

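Top view: the reader lies on its mat, with the orange head at (441,172) and the handle at (448,205).
- **Cartons:** brown with a red end at (200,208), and green at (230,285). The brown one fits the text.
- **Red lids:** one on the carousel at (297,207), and one in the crate at (63,110). The carousel one is meant.
- **Carousel:** the knob is at about (313,170) and the pointer at about (320,235).

Next I measure these and confirm them in a crop.

```bash
python3 - <<'E'
from h import *
def comp(m,seed,r=25):
    n,l,s,c=cv2.connectedComponentsWithStats(m.astype(np.uint8))
    d=[(np.hypot(*(c[i]-seed)),i) for i in range(1,n) if s[i,4]>12]
    i=min(d)[1]; return l==i,c[i],s[i,4]
S={'top':dict(orange=(441,172),white=(197,207),red=(297,207),brass=(320,238),mat=(432,200),brown=(200,215),grey=(450,205),knob=(312,168)),
 'side':dict(orange=(411,292),white=(267,160),red=(301,192),brass=(292,238),mat=(380,290),brown=(265,168),grey=(388,312),knob=(332,170))}
for n in S:
    im=cv2.imread(f'pics/{n}0.png'); d=np.load(n+'0.npy'); P=pts(n,d); hsv=cv2.cvtColor(im,cv2.COLOR_BGR2HSV); H,Sa,V=cv2.split(hsv)
    M=dict(orange=(H>5)&(H<14)&(Sa>200)&(V>150),white=(V>165)&(Sa<50),red=((H<4)|(H>176))&(Sa>190)&(V>120),
      brass=(H>14)&(H<30)&(Sa>110)&(V>110),mat=(V<50)&(Sa<90),grey=(Sa<60)&(V>60)&(V<150),knob=(V<45),brown=(H>6)&(H<18)&(Sa>80)&(P[...,2]>45)&(P[...,2]<75))
    for k,s in S[n].items():
        try:
            m,c,a=comp(M[k],s); Q=P[m&(d>0)]; hi=Q[Q[:,2]>np.percentile(Q[:,2],80)-6]
            r=cv2.minAreaRect(hi[:,:2].astype(np.float32)); print(n,k,c.round(1),a,'top z',np.percentile(Q[:,2],[5,50,90]).round(1),'mean',hi.mean(0).round(1),'rect',np.round(r[0],1),np.round(r[1],1),round(r[2],1))
        except Exception as e: print(n,k,e)
im=cv2.imread('pics/top0.png')[135:265,170:480]; cv2.imwrite('pics/crop.png',cv2.resize(im,None,fx=2.5,fy=2.5,interpolation=cv2.INTER_CUBIC))
E
```

```text
top orange [444.1 178.2] 18 top z [34.1 38.4 42.9] mean [ 549.7 -358.4   39.1] rect [ 549.  -358.6] [ 6.8 39.3] 19.5
top white [197.4 206.9] 176 top z [57.8 61.7 65.3] mean [470.9 325.9  62. ] rect [470.6 326.8] [34.3 67.8] 85.5
top red [297.1 206.4] 208 top z [110.1 116.2 119.8] mean [461.1  50.7 116.9] rect [461.1  50.5] [39.5 39.4] 44.6
top brass [319.6 235.7] 58 top z [10.9 15.5 20.9] mean [393.2  -7.4  16.8] rect [396.3  -9.2] [16.8 36.5] 88.7
top mat [437.8 194.4] 1769 top z [-0.5  4.6  9.6] mean [ 509.8 -346.8    6.7] rect [ 517.9 -353.1] [216.1 107.8] 15.2
top brown [197.3 211.4] 1437 top z [54.4 60.2 64.1] mean [459.  328.2  61. ] rect [462.3 328.2] [101.4 132.5] 85.9
top grey [448.3 200.3] 444 top z [20.1 38.  41.5] mean [ 486.6 -367.    38.8] rect [ 489.8 -366.8] [112.1  31.7] 11.5
top knob [311.8 170. ] 161 top z [184.4 211.3 215.9] mean [541.2   9.9 212.5] rect [541.4   9.8] [53.3 15.8] 9.1
side orange [411.3 289.9] 259 top z [33.1 36.1 38.6] mean [ 563.7 -356.8   36.3] rect [ 564.3 -356.4] [43.4 47.9] 12.5
side white [323.3 209.9] 112 top z [111.9 114.3 116.1] mean [473.9 -58.9 114.2] rect [472.8 -59.2] [40.5 38.7] 60.6
side red [301.1 191.3] 98 top z [111.3 113.9 116.7] mean [457.8  45.4 114.1] rect [459.4  46. ] [39.8 37.9] 63.8
side brass [276.6 287.1] 76091 top z [-4.7 -1.2  1.7] mean [ 294.8 -118.9    6.5] rect [349.2  23.5] [1453.6 1200.5] 90.0
side mat [401.9 296. ] 22 top z [35.4 37.9 39.1] mean [ 529.8 -362.2   37.6] rect [ 530.  -362.4] [14.1 10.8] 4.6
side brown [264.1 162.6] 667 top z [47.4 57.3 60.4] mean [454.3 319.1  57.9] rect [457.4 323. ] [108.2 131.8] 86.1
side grey [387.5 307.3] 466 top z [32.6 36.2 38.7] mean [ 479.5 -373.6   36.3] rect [ 484.2 -372.1] [113.4  33. ] 11.2
side knob [332.2 168.9] 258 top z [174.1 197.2 210.8] mean [535.1   2.9 209.1] rect [538.5   4.8] [57.  20.1] 11.3
```

View pics/crop.png

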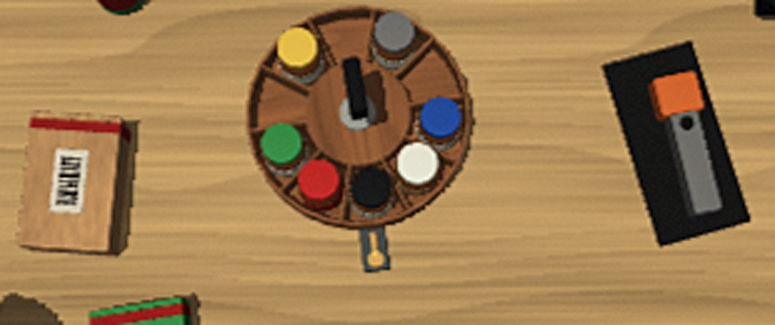

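The crop shows the red lid on the carousel at crop (320,182), just left of the black lid. The pointer is at (375,245). The brown carton's label is at (68,181), and the reader's handle at (695,165) with its head at (678,93). I confirm these as the targets and move over the reader.

```bash
python3 -m crank '{"travel":[[20,-56,0],[20,-56,0],[20,-56,0],[20,-56,0],[20,-56,0]],"angular":[[0,0,0.39],[0,0,0.39],[0,0,0.39],[0,0,0.39],[0,0,0.39]],"jaw":[70,70,70,70,70]}' 40
python3 -m crank '{"travel":[[20,-56,0],[20,-56,0],[20,-56,0],[20,-56,0],[20,-56,0]],"angular":[[0,0,0.39],[0,0,0.39],[0,0,0.39],[0,0,0.39],[0,0,0.39]],"jaw":[70,70,70,70,70]}'
python3 -m crank '{"travel":[[20,-56,0],[20,-56,0],[20,-56,0],[20,-56,0],[0,0,0]],"angular":[[0,0,0.39],[0,0,0.39],[0,0,0.39],[0,0,0.39],[0,0,0.39]],"jaw":[70,70,70,70,70]}'
python3 -m crank '{"travel":[[0,0,0],[0,0,0]],"angular":[[0,0,0],[0,0,0]],"jaw":[70,70]}'
python3 - <<'E'
from h import *
s=arm.read_state(); c=cam('wrist'); im,d=arm.get_image('wrist'); cv2.imwrite('pics/w1.png',im); np.save('w1.npy',d)
P=pts('wrist',d,c); H,Sa,V=cv2.split(cv2.cvtColor(im,cv2.COLOR_BGR2HSV))
for k,m in dict(orange=(H>5)&(H<14)&(Sa>180)&(V>100),grey=(Sa<70)&(V>55)&(V<170)).items():
    m=m&(d>0)&(P[...,2]>30)&(P[...,2]<45)&(abs(P[...,0]-530)<110)&(abs(P[...,1]+362)<70)
    m=cv2.morphologyEx(m.astype(np.uint8),cv2.MORPH_OPEN,np.ones((3,3)))>0
    Q=P[m]; r=cv2.minAreaRect(Q[:,:2].astype(np.float32)); print(k,len(Q),Q.mean(0).round(1),np.round(r[0],1),np.round(r[1],1),round(r[2],1),np.argwhere(m).mean(0))
R=cv2.Rodrigues(s['tcp_rot'])[0]; print(s['ee_pos'].round(1),R.round(3).tolist(),s['joint_positions'].round(2),s['t'])
E
```

```text
t: 0.78
ee_pos: [310.3, 199.4, 231.3]
tcp_rot: [0.323, 3.125, 0.0]
contact_force: [1.4, 0.5, -0.2]
width: 0.819
grip_force: 0.0
t: 1.4
ee_pos: [410.4, -81.0, 231.3]
tcp_rot: [0.004, 3.141, 0.0]
contact_force: [0.3, 1.0, -0.1]
width: 0.815
grip_force: 0.0
t: 2.02
ee_pos: [490.2, -306.0, 229.5]
tcp_rot: [0.312, -3.125, -0.002]
contact_force: [0.0, 0.8, -0.1]
width: 0.82
grip_force: 0.0
t: 2.28
ee_pos: [490.1, -302.3, 231.4]
tcp_rot: [-0.315, 3.126, 0.0]
contact_force: [-0.4, 1.0, 0.1]
width: 0.818
grip_force: 0.0
orange 1528 [ 564.5 -352.    37.4] [ 565.5 -352.2] [44.3 48.7] 11.5 [232.20615183 265.02094241]
grey 2850 [ 481.8 -368.6   37.6] [ 488.1 -368.1] [113.3  32.4] 11.2 [157.96912281 261.55052632]
[ 490.1 -302.3  231.4] [[-0.98, -0.199, 0.0], [-0.199, 0.98, 0.0], [-0.0, 0.0, -1.0]] [-0.76  0.43  1.34  0.    1.38 -2.53] 2.275
```

View pics/w1.png

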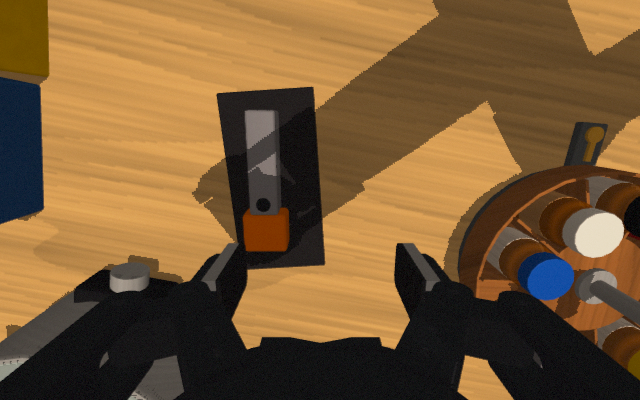

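The wrist view shows the reader just ahead of the fingers, with the handle at (262,158), the head at (265,232), and the tool square to it. Going down on the origin at (510,-363.5).

```bash
python3 -m crank '{"travel":[[10,-30,-20],[10,-31,-30],[0,0,-45],[0,0,-45],[0,0,0]],"angular":[[0,0,0],[0,0,0],[0,0,0],[0,0,0],[0,0,0]],"jaw":[70,70,70,70,70]}'
python3 -m crank '{"travel":[[0,0,-30],[0,0,-25],[0,0,-18],[0,0,-10],[0,0,0]],"angular":[[0,0,0],[0,0,0],[0,0,0],[0,0,0],[0,0,0]],"jaw":[70,70,70,70,70]}'
```

```text
t: 2.95
ee_pos: [509.1, -362.3, 88.8]
tcp_rot: [0.315, -3.122, -0.008]
contact_force: [-0.7, 0.2, 0.8]
width: 0.816
grip_force: 0.0
t: 3.58
ee_pos: [510.3, -364.0, 8.6]
tcp_rot: [-0.315, 3.126, -0.0]
contact_force: [0.6, -0.5, 0.6]
width: 0.817
grip_force: 0.0
```

```bash
python3 -m crank '{"travel":[[0,0,0],[0,0,0],[0,0,0],[0,0,0],[0,0,0]],"angular":[[0,0,0],[0,0,0],[0,0,0],[0,0,0],[0,0,0]],"jaw":[20,20,20,20,20]}' 45
python3 -m crank '{"travel":[[0,0,0],[0,0,0],[0,0,8],[0,0,15],[0,0,15]],"angular":[[0,0,0],[0,0,0],[0,0,0],[0,0,0],[0,0,0]],"jaw":[20,20,20,20,20]}'
```

```text
t: 4.2
ee_pos: [510.5, -364.3, 9.2]
tcp_rot: [-0.315, 3.125, -0.002]
contact_force: [-0.3, -0.5, 5.7]
width: 0.367
grip_force: 46.9
t: 4.82
ee_pos: [510.2, -363.9, 47.5]
tcp_rot: [-0.315, 3.126, -0.0]
contact_force: [-0.0, 0.1, -1.7]
width: 0.371
grip_force: 46.1
```

```bash
python3 -m crank '{"travel":[[0,0,30],[0,0,50],[0,0,60],[0,0,60],[0,0,40]],"angular":[[0,0,0],[0,0,0],[0,0,0],[0,0,0],[0,0,0]],"jaw":[20,20,20,20,20]}'
python3 - <<'E'
from h import *
im=cv2.imread('pics/side0.png'); H,S,V=cv2.split(cv2.cvtColor(im,cv2.COLOR_BGR2HSV)); P=pts('side',np.load('side0.npy'))
w=im[150:172,250:290]; m=np.zeros(S.shape,bool); m[148:174,245:293]=True
m&=(S<70)&(P[...,2]>40)
q=np.argwhere(m)[:,::-1].astype(np.float32); r=cv2.minAreaRect(q); print(len(q),r, ray('side',*r[0],61.5).round(1))
p=np.array([ray('side',*a,61.5)[:2] for a in q],np.float32); print(cv2.minAreaRect(p))
im=cv2.imread('pics/top0.png'); print('top',ray('top',197.4,206.9,61.5))
# pointer, from top: brass disc
H,S,V=cv2.split(cv2.cvtColor(im,cv2.COLOR_BGR2HSV)); q=np.argwhere((H>14)&(H<30)&(S>150)&(V>150)); q=q[(abs(q[:,1]-320)<12)&(abs(q[:,0]-236)<14)]; print(q.mean(0),ray('top',q[:,1].mean(),q[:,0].mean(),16))
E
```

```text
t: 5.45
ee_pos: [510.1, -363.7, 290.6]
tcp_rot: [-0.315, 3.123, -0.005]
contact_force: [1.1, -0.4, -2.1]
width: 0.368
grip_force: 46.2
112 ((266.690185546875, 159.3081817626953), (5.61146354675293, 20.670801162719727), 76.75948333740234) [465.2 320.3  61.5]
((465.91802978515625, 320.3239440917969), (33.05609893798828, 67.8284912109375), 85.53666687011719)
top [470.29908541 326.32648452  61.5       ]
[235.8        319.48571429] [392.64949327  -7.6546918   16.        ]
```

```bash
python3 -m crank '{"travel":[[-3,20,5],[-7,45,3],[-8,55,0],[-8,55,0],[-8,55,0]],"angular":[[0,0,-0.1],[0,0,-0.2],[0,0,-0.2],[0,0,-0.2],[0,0,-0.2]],"jaw":[20,20,20,20,20]}'
python3 -m crank '{"travel":[[-8,55,0],[-8,55,0],[-8,55,0],[-8,55,0],[-8,55,0]],"angular":[[0,0,-0.2],[0,0,-0.2],[0,0,-0.2],[0,0,-0.2],[0,0,-0.2]],"jaw":[20,20,20,20,20]}'
python3 -m crank '{"travel":[[-8,55,0],[-8,55,0],[-7,45,0],[-5,30,0],[-3,20,0]],"angular":[[0,0,-0.2],[0,0,-0.2],[0,0,-0.2],[0,0,-0.1],[0,0,0]],"jaw":[20,20,20,20,20]}'
```

```text
t: 6.08
ee_pos: [475.4, -132.0, 295.2]
tcp_rot: [-0.166, 3.136, -0.001]
contact_force: [0.6, 0.7, -1.8]
width: 0.366
grip_force: 46.1
t: 6.7
ee_pos: [435.3, 142.8, 295.3]
tcp_rot: [-0.002, 3.14, 0.0]
contact_force: [1.3, -1.0, -2.4]
width: 0.367
grip_force: 46.1
t: 7.32
ee_pos: [404.5, 347.2, 295.0]
tcp_rot: [0.11, 3.139, 0.0]
contact_force: [0.2, -0.3, -0.8]
width: 0.367
grip_force: 46.1
```

```bash
python3 -m crank '{"travel":[[4,-10,-40],[2.5,-9.5,-45],[0,0,-35],[0,0,-25],[0,0,-13]],"angular":[[0,0,0],[0,0,0],[0,0,0],[0,0,0],[0,0,0]],"jaw":[20,20,20,20,20]}'
python3 -m crank '{"travel":[[0,0,0],[0,0,0],[0,0,0],[0,0,0],[0,0,0]],"angular":[[0,0,0],[0,0,0],[0,0,0],[0,0,0],[0,0,0]],"jaw":[20,20,20,20,20]}'
python3 - <<'E'
from h import *
c=cam('side'); im,d=arm.get_image('side'); H,S,V=cv2.split(cv2.cvtColor(im,cv2.COLOR_BGR2HSV)); P=pts('side',d,c)
m=(H>4)&(H<15)&(S>180)&(V>90)&(abs(P[...,0]-468)<60)&(abs(P[...,1]-324)<60)&(P[...,2]>90)
Q=P[m]; print(len(Q),Q.mean(0).round(1),Q.min(0).round(1),Q.max(0).round(1))
T=Q[Q[:,2]>Q[:,2].max()-8]; print('top',cv2.minAreaRect(T[:,:2].astype(np.float32)))
cv2.imwrite('pics/s2.png',cv2.resize(im[80:220,180:380],None,fx=3,fy=3))
E
```

```text
t: 7.95
ee_pos: [411.6, 326.2, 135.6]
tcp_rot: [-0.113, -3.139, 0.001]
contact_force: [0.5, -0.9, -1.6]
width: 0.364
grip_force: 46.0
t: 8.57
ee_pos: [411.7, 326.6, 136.5]
tcp_rot: [0.112, 3.139, 0.0]
contact_force: [-0.3, -0.1, -1.6]
width: 0.367
grip_force: 46.0
207 [464.9 305.6 155. ] [442.4 288.5 130. ] [488.8 343.4 168.1]
top ((465.9126281738281, 316.5033874511719), (53.76393127441406, 44.500675201416016), 89.96613311767578)
```

View pics/s2.png

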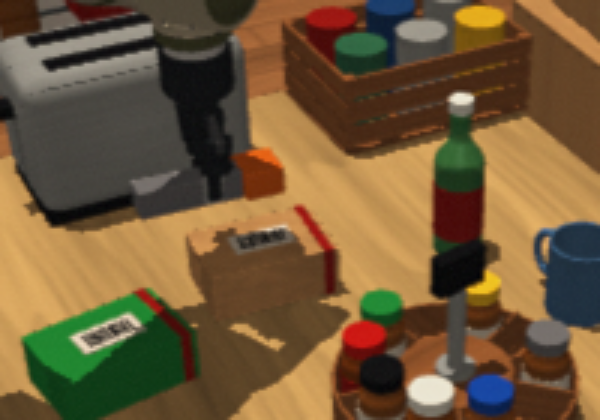

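The picture shows the reader level in the grip, with its head at (262,172) in the crop. By the side camera it stands over the brown carton's label. Holding steady, then back to the mat.

```bash
for i in 1; do :; done
python3 -m crank '{"travel":[[0,0,0],[0,0,0],[0,0,0],[0,0,0],[0,0,0]],"angular":[[0,0,0],[0,0,0],[0,0,0],[0,0,0],[0,0,0]],"jaw":[20,20,20,20,20]}' >/dev/null
python3 -m crank '{"travel":[[0,0,0],[0,0,0],[0,0,0],[0,0,0],[0,0,0]],"angular":[[0,0,0],[0,0,0],[0,0,0],[0,0,0],[0,0,0]],"jaw":[20,20,20,20,20]}' >/dev/null
python3 -m crank '{"travel":[[0,0,0],[0,0,0],[0,0,0],[0,0,0],[0,0,0]],"angular":[[0,0,0],[0,0,0],[0,0,0],[0,0,0],[0,0,0]],"jaw":[20,20,20,20,20]}'
python3 -m crank '{"travel":[[0,0,20],[0,0,40],[0,0,45],[0,0,35],[0,-10,18]],"angular":[[0,0,0],[0,0,0],[0,0,0],[0,0,0],[0,0,0]],"jaw":[20,20,20,20,20]}'
python3 -m crank '{"travel":[[3,-25,0],[7,-45,0],[8,-54,0],[8,-54,0],[8,-54,0]],"angular":[[0,0,0.1],[0,0,0.2],[0,0,0.2],[0,0,0.2],[0,0,0.2]],"jaw":[20,20,20,20,20]}'
python3 -m crank '{"travel":[[8,-54,0],[8,-54,0],[8,-54,0],[8,-54,0],[8,-54,0]],"angular":[[0,0,0.2],[0,0,0.2],[0,0,0.2],[0,0,0.2],[0,0,0.2]],"jaw":[20,20,20,20,20]}'
python3 -m crank '{"travel":[[8,-54,0],[8,-54,0],[6,-35,0],[3,-20,0],[0,-10,0]],"angular":[[0,0,0.2],[0,0,0.2],[0,0,0.2],[0,0,0.1],[0,0,0]],"jaw":[20,20,20,20,20]}'
python3 -m crank '{"travel":[[0,0,0],[0,0,0]],"angular":[[0,0,0],[0,0,0]],"jaw":[20,20]}'
```

```text
t: 10.5
ee_pos: [411.6, 326.6, 136.3]
tcp_rot: [-0.112, -3.14, 0.0]
contact_force: [0.7, -0.3, -1.4]
width: 0.371
grip_force: 46.0
t: 11.12
ee_pos: [411.8, 316.9, 296.2]
tcp_rot: [0.111, 3.137, 0.002]
contact_force: [-0.0, -0.0, -2.9]
width: 0.368
grip_force: 46.1
t: 11.75
ee_pos: [445.6, 82.9, 294.4]
tcp_rot: [-0.037, 3.141, -0.0]
contact_force: [0.4, 0.7, -1.5]
width: 0.37
grip_force: 46.1
t: 12.38
ee_pos: [485.6, -187.2, 294.4]
tcp_rot: [-0.201, 3.135, -0.0]
contact_force: [0.7, 0.7, -1.5]
width: 0.367
grip_force: 46.1
t: 13.0
ee_pos: [510.5, -359.2, 293.7]
tcp_rot: [0.314, -3.125, -0.001]
contact_force: [-0.8, 0.3, -1.2]
width: 0.366
grip_force: 46.1
t: 13.25
ee_pos: [510.8, -357.6, 294.6]
tcp_rot: [-0.316, 3.125, -0.0]
contact_force: [-0.1, -0.8, -1.9]
width: 0.369
grip_force: 46.1
```

```bash
python3 -m crank '{"travel":[[0,-6,-35],[0,0,-55],[0,0,-55],[0,0,-50],[0,0,-35]],"angular":[[0,0,0],[0,0,0],[0,0,0],[0,0,0],[0,0,0]],"jaw":[20,20,20,20,20]}'
python3 -m crank '{"travel":[[0,0,-22],[0,0,-14],[0,0,-9],[0,0,-5],[0,0,0]],"angular":[[0,0,0],[0,0,0],[0,0,0],[0,0,0],[0,0,0]],"jaw":[20,20,20,20,20]}'
python3 -m crank '{"travel":[[0,0,-2],[0,0,-2],[0,0,0],[0,0,0]],"angular":[[0,0,0],[0,0,0],[0,0,0],[0,0,0]],"jaw":[20,20,20,20]}'
```

```text
t: 13.88
ee_pos: [510.3, -363.1, 62.4]
tcp_rot: [0.316, -3.125, -0.002]
contact_force: [0.2, 0.4, -0.5]
width: 0.37
grip_force: 46.1
t: 14.5
ee_pos: [510.8, -364.4, 14.5]
tcp_rot: [-0.315, 3.126, -0.0]
contact_force: [-0.1, -0.1, -2.4]
width: 0.369
grip_force: 46.1
t: 15.0
ee_pos: [510.7, -364.4, 10.4]
tcp_rot: [-0.315, 3.126, -0.0]
contact_force: [-0.1, -0.2, -1.8]
width: 0.367
grip_force: 46.1
```

```bash
python3 -m crank '{"travel":[[0,0,-1],[0,0,-1],[0,0,0],[0,0,0]],"angular":[[0,0,0],[0,0,0],[0,0,0],[0,0,0]],"jaw":[20,20,20,20]}'
```

```text
t: 15.5
ee_pos: [510.7, -364.5, 9.1]
tcp_rot: [-0.315, 3.126, -0.001]
contact_force: [-3.1, 3.2, 5.8]
width: 0.367
grip_force: 46.9
```

```bash
python3 -m crank '{"travel":[[0,0,0],[0,0,0],[0,0,0],[0,0,0],[0,0,0]],"angular":[[0,0,0],[0,0,0],[0,0,0],[0,0,0],[0,0,0]],"jaw":[45,70,70,70,70]}'
python3 -m crank '{"travel":[[0,0,10],[0,0,30],[0,0,60],[0,0,60],[0,0,60]],"angular":[[0,0,0],[0,0,0],[0,0,0],[0,0,0],[0,0,0]],"jaw":[70,70,70,70,70]}'
python3 -m crank '{"travel":[[0,0,60],[0,20,31],[0,50,0],[0,50,0],[0,30,0]],"angular":[[0,0,0],[0,0,0],[0,0,0],[0,0,0],[0,0,0]],"jaw":[70,70,70,70,70]}'
python3 -m crank '{"travel":[[0,0,0],[0,0,0]],"angular":[[0,0,0],[0,0,0]],"jaw":[70,70]}'
python3 - <<'E'
from h import *
for n in ['wrist','top']:
    c=cam(n); im,d=arm.get_image(n); P=pts(n,d,c); cv2.imwrite(f'pics/{n}3.png',im); np.save(n+'3.npy',d)
    H,S,V=cv2.split(cv2.cvtColor(im,cv2.COLOR_BGR2HSV))
    m=(H>4)&(H<15)&(S>170)&(V>90)&(abs(P[...,0]-565)<60)&(abs(P[...,1]+353)<60)&(P[...,2]>25)
    Q=P[m]; 
    if len(Q): print(n,'head',len(Q),Q.mean(0).round(1),cv2.minAreaRect(Q[:,:2].astype(np.float32)))
    m=(V<60)&(abs(P[...,0]-540)<45)&(abs(P[...,1]-8)<45)&(P[...,2]>195)&(P[...,2]<225)
    Q=P[m]
    if len(Q): print(n,'knob',len(Q),Q.mean(0).round(1),cv2.minAreaRect(Q[:,:2].astype(np.float32)))
    m=((H<4)|(H>176))&(S>170)&(V>80)&(abs(P[...,0]-460)<45)&(abs(P[...,1]-48)<45)&(P[...,2]>100)
    Q=P[m]
    if len(Q): print(n,'red',len(Q),Q.mean(0).round(1),cv2.minAreaRect(Q[:,:2].astype(np.float32)))
print(arm.read_state()['ee_pos'])
E
```

```text
t: 16.12
ee_pos: [510.6, -364.4, 8.3]
tcp_rot: [-0.315, 3.126, 0.0]
contact_force: [0.1, -0.5, -0.0]
width: 0.82
grip_force: 0.0
t: 16.75
ee_pos: [510.4, -364.1, 231.2]
tcp_rot: [-0.315, 3.125, -0.001]
contact_force: [0.2, -0.4, -0.5]
width: 0.818
grip_force: 0.0
t: 17.38
ee_pos: [510.4, -212.2, 320.5]
tcp_rot: [-0.317, 3.124, -0.001]
contact_force: [0.3, -0.9, -0.3]
width: 0.821
grip_force: 0.0
t: 17.62
ee_pos: [510.6, -215.0, 319.6]
tcp_rot: [-0.314, 3.126, -0.001]
contact_force: [-0.2, 0.4, 0.6]
width: 0.822
grip_force: 0.0
wrist head 1169 [ 565.4 -351.    37.2] ((566.0018920898438, -352.9724426269531), (44.59672164916992, 50.29889678955078), 12.048521995544434)
wrist knob 1826 [537.3   4.8 207.3] ((539.0506591796875, 7.961758136749268), (55.38734817504883, 17.764535903930664), 8.554438591003418)
wrist red 1354 [459.   45.4 113.5] ((459.4480285644531, 48.74757766723633), (41.54436492919922, 41.575477600097656), 45.829071044921875)
top head 43 [ 567.6 -337.8   39. ] ((566.7757568359375, -335.6243896484375), (15.515777587890625, 29.78057289123535), 55.932830810546875)
top knob 152 [539.9   9.8 212. ] ((540.9664916992188, 9.856637954711914), (54.824398040771484, 16.354990005493164), 9.075098991394043)
top red 206 [461.1  50.9 116.1] ((460.92254638671875, 51.855899810791016), (39.90522766113281, 40.9098014831543), 89.89788055419922)
[ 510.54272095 -215.33137161  319.23711408]
```

View pics/wrist3.png

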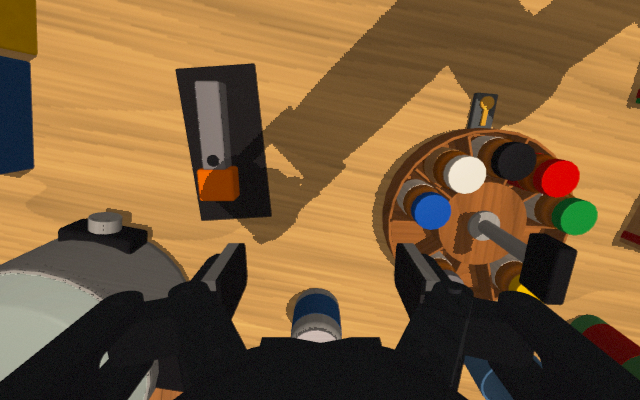

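The reader lies flat on the mat, with its handle at (210,125) and head at (217,184). The knob is at (548,268), the red lid at (558,178) and the pointer at (487,105). Moving over the knob.

```bash
python3 - <<'E'
from h import *
c=cam('wrist'); im=cv2.imread('pics/wrist3.png'); H,S,V=cv2.split(cv2.cvtColor(im,cv2.COLOR_BGR2HSV))
q=np.argwhere((H>14)&(H<30)&(S>150)&(V>130)); q=q[(abs(q[:,1]-487)<12)&(abs(q[:,0]-108)<18)]
print(len(q)); p=np.array([ray('wrist',b,a,16,c)[:2] for a,b in q]); print(p.mean(0),p.min(0),p.max(0),cv2.minAreaRect(p.astype(np.float32)))
E
python3 -m crank '{"travel":[[3,25,0],[7,50,0],[8,60,0],[7,50,0],[4,30,0]],"angular":[[0,0,-0.1],[0,0,-0.1],[0,0,-0.1],[0,0,0],[0,0,0]],"jaw":[70,70,70,70,70]}'
python3 -m crank '{"travel":[[0,8,0],[0,0,0],[0,0,0]],"angular":[[0,0,0],[0,0,0],[0,0,0]],"jaw":[70,70,70]}'
```

```text
113
[398.74775597  -9.61142112] [383.27809123 -18.95010371] [413.75213056  -3.50886853] ((397.3580017089844, -9.147350311279297), (32.517459869384766, 9.477755546569824), 19.119060516357422)
t: 18.35
ee_pos: [539.9, 2.0, 319.2]
tcp_rot: [0.267, -3.13, -0.0]
contact_force: [0.4, -0.2, -0.0]
width: 0.819
grip_force: 0.0
t: 18.73
ee_pos: [539.7, 7.3, 319.2]
tcp_rot: [0.263, -3.13, 0.0]
contact_force: [0.1, 0.2, -1.2]
width: 0.82
grip_force: 0.0
```

```bash
python3 -m crank '{"travel":[[0,0.5,-40],[0,0,-40],[0,0,-30],[0,0,-25],[0,0,-10]],"angular":[[0,0,0],[0,0,0],[0,0,0],[0,0,0],[0,0,0]],"jaw":[70,70,70,70,70]}'
python3 -m crank '{"travel":[[0,0,0],[0,0,0],[0,0,0],[0,0,0],[0,0,0]],"angular":[[0,0,0],[0,0,0],[0,0,0],[0,0,0],[0,0,0]],"jaw":[60,40,30,10,10]}' 40
python3 -m crank '{"travel":[[0,0,0],[0,0,0],[0,0,0]],"angular":[[0,0,0],[0,0,0],[0,0,0]],"jaw":[10,10,10]}'
```

```text
t: 19.35
ee_pos: [539.2, 8.2, 173.2]
tcp_rot: [0.264, -3.129, -0.001]
contact_force: [0.5, 0.6, -0.5]
width: 0.821
grip_force: 0.0
t: 19.98
ee_pos: [539.8, 9.5, 174.9]
tcp_rot: [-0.266, 3.129, 0.001]
contact_force: [-2.1, 3.1, 5.9]
width: 0.21
grip_force: 40.3
t: 20.35
ee_pos: [539.8, 9.5, 174.9]
tcp_rot: [-0.266, 3.129, 0.001]
contact_force: [-1.1, 4.3, 6.4]
width: 0.205
grip_force: 40.4
```

```bash

python3 -m crank '{"travel":[[0,1,0],[0,0,0],[0,0,0],[0,0,0],[0,0,0]],"angular":[[0,0,0.1],[0,0,0.2],[0,0,0.3],[0,0,0.3],[0,0,0.3]],"jaw":[10,10,10,10,10]}'
python3 -m crank '{"travel":[[0,0,0],[0,0,0],[0,0,0],[0,0,0],[0,0,0]],"angular":[[0,0,0.3],[0,0,0.3],[0,0,0.3],[0,0,0.3],[0,0,0.3]],"jaw":[10,10,10,10,10]}'
python3 -m crank '{"travel":[[0,0,0],[0,0,0],[0,0,0],[0,0,0],[0,0,0]],"angular":[[0,0,0.3],[0,0,0.3],[0,0,0.3],[0,0,0.3],[0,0,0.3]],"jaw":[10,10,10,10,10]}'
python3 -m crank '{"travel":[[0,0,0],[0,0,0],[0,0,0],[0,0,0],[0,0,0]],"angular":[[0,0,0.3],[0,0,0.3],[0,0,0.3],[0,0,0.3],[0,0,0.2]],"jaw":[10,10,10,10,10]}'
python3 -m crank '{"travel":[[0,0,0],[0,0,0],[0,0,0],[0,0,0]],"angular":[[0,0,0.1],[0,0,0],[0,0,0],[0,0,0]],"jaw":[10,10,10,10]}'
python3 - <<'E'
from h import *
print(arm.read_state()['joint_positions'].round(2))
a0=np.array([540,7.7])
for n in ['wrist','top','side']:
    c=cam(n); im,d=arm.get_image(n); P=pts(n,d,c); cv2.imwrite(f'pics/{n}4.png',im)
    H,S,V=cv2.split(cv2.cvtColor(im,cv2.COLOR_BGR2HSV))
    m=((H<4)|(H>176))&(S>170)&(V>80)&(np.hypot(P[...,0]-540,P[...,1]-8)<125)&(P[...,2]>100)&(P[...,2]<130)
    Q=P[m]
    if len(Q):
        r=cv2.minAreaRect(Q[:,:2].astype(np.float32)); v=np.array(r[0])-a0; print(n,'red',len(Q),Q.mean(0).round(1),np.round(r[0],1),np.round(r[1],1),'angle',np.degrees(np.arctan2(v[1],v[0]))%360)
E
```

```text
t: 20.98
ee_pos: [539.8, 9.6, 174.9]
tcp_rot: [-0.463, 3.107, -0.002]
contact_force: [-2.7, -2.5, 5.0]
width: 0.211
grip_force: 40.3
t: 21.6
ee_pos: [539.8, 9.5, 174.9]
tcp_rot: [-0.705, 3.061, -0.002]
contact_force: [-1.8, -1.6, 5.7]
width: 0.208
grip_force: 40.4
t: 22.22
ee_pos: [539.8, 9.5, 174.9]
tcp_rot: [-0.943, 2.996, -0.002]
contact_force: [-2.1, -2.3, 5.7]
width: 0.206
grip_force: 40.4
t: 22.85
ee_pos: [539.8, 9.6, 174.9]
tcp_rot: [-1.16, 2.919, -0.002]
contact_force: [-1.5, -1.5, 5.2]
width: 0.209
grip_force: 40.4
t: 23.35
ee_pos: [539.8, 9.5, 174.9]
tcp_rot: [-1.174, 2.914, -0.002]
contact_force: [-1.4, -1.0, 6.3]
width: 0.208
grip_force: 40.4
[-0.2   0.39  1.54 -0.    1.21 -2.54]
wrist red 3950 [451.2  -3.4 115.3] [451.   -2.7] [42.  41.8] angle 186.65715897267503
top red 20 [444.2 -16.  116.8] [443.5 -16.6] [ 7.9 16. ] angle 194.13896035596701
side red 152 [445.8 -11.4 111.9] [447.2  -6.9] [46.7 37.1] angle 188.94423283234835
```

```bash
python3 -c "
import cv2,numpy as np
t=cv2.resize(cv2.imread('pics/top4.png')[100:270,170:490],None,fx=2.4,fy=2.4,interpolation=cv2.INTER_CUBIC)
cv2.imwrite('pics/f.png',t)"
```

```text
(no output)
```

View pics/side4.png

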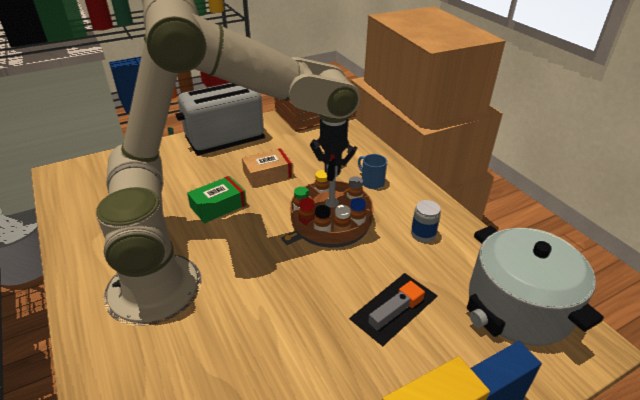

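View pics/f.png

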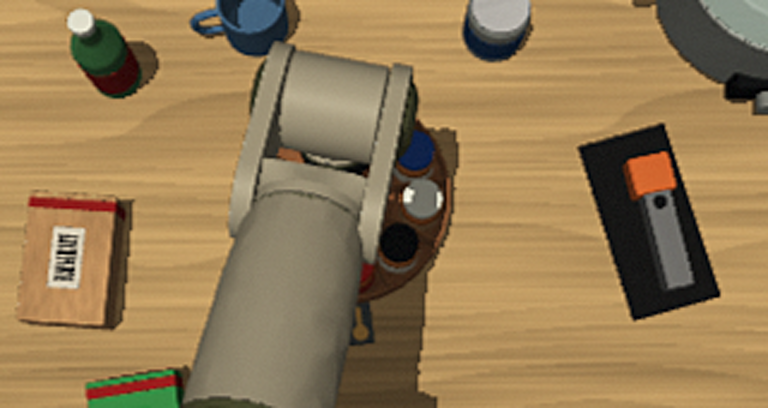

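The pictures show the red jar at the pointer (about 186.7° against 187°), every visible jar upright, and the reader flat on its mat. The knob is gripped at 40 N, so I hand in.

```bash
python3 -m crank '{"travel":[[0,0,0],[0,0,0],[0,0,0],[0,0,0]],"angular":[[0,0,0],[0,0,0],[0,0,0],[0,0,0]],"jaw":[10,10,10,10]}'; python3 -c "
from cell import arm
print(arm.close_job())"
```

```text
t: 24.0
ee_pos: [539.8, 9.5, 175.0]
tcp_rot: [-1.174, 2.914, -0.002]
contact_force: [-2.6, -1.3, 5.8]
width: 0.205
grip_force: 40.4
the job is handed in; nothing more can be done
None
```

I handed the job in at about 24 s (no verdict came back): the reader was held over the brown carton's label for over 2 s and laid back flat on its mat, and the red-lidded jar stands at the pointer within about half a degree, the knob still gripped at 40 N.

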